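Tip the steel offcuts off the tray and keep the rubber block

TASK

Push the hinged tray up by the underside of its lip, just far enough that both steel offcuts (the flat bar and the square tube) slide off its far end into the scrap bin, while the rubber sanding block stays where it lies on the tray. Then lower the tray gently until it rests level again and let go. Do not touch the offcuts or the block with the robot, do not let the tray slam down, and leave the other things on the bench where they are.

Things in the scene. Friction and masses are not known exactly. Their poses are not given: they have to be found in the camera images.
- tray (a joint): tilt of the aluminium tray in rad: 0 = level, resting on its stand; grows as the lip is raised, up to 1.0. Nothing holds it up: it falls back by its own weight when it is no longer supported. The tray is a flat sheet 6 mm thick, 340 mm long and 236 mm wide, 0.7 kg, open at both ends, with side walls 28 mm high over all but the last 90 mm before the lip. Its sheet's upper face is 108 mm above the bench when level
- tray_lip (a point): middle of the tray's lip, the free end that is raised: a rolled hem 12 mm thick, 224 mm wide, whose axis is this point, 103 mm above the bench when level. The lip stands out 70 mm beyond the stand and there is free space below it down to the bench; the stand's side rails close in the tray's sides elsewhere. x axis: along the sheet from the lip to the hinge (the way things slide); y axis: along the lip; z axis: normal to the sheet, up
- tray_hinge (a point): middle of the tray's hinge line, 320 mm from the lip, 100 mm above the bench; the hinge is horizontal and parallel to the lip; the sheet ends 20 mm beyond it, above the scrap bin's near rim. Axes as for the lip
- bin: black open scrap bin, fixed, 200 mm (its x, the way things slide) by 250 mm (y), 75 mm high, walls and floor 5 mm; origin at the centre of its underside
- bar_center (a point): centre of the loose flat steel bar offcut, 95 x 40 x 14 mm, 0.27 to 0.53 kg, bare and smooth, lying flat and about lengthwise on the tray. It starts to slide at some tray tilt between 0.2 and 0.4 rad, which differs from run to run and is the same for both offcuts
- tube_center (a point): centre of the loose square steel tube offcut, 82 mm long, 36 x 36 mm, wall 4 mm, 0.2 to 0.39 kg, lying about lengthwise on the tray in another lane
- block_center (a point): centre of the loose rubber sanding block, 120 x 55 mm, 38 mm high, narrower in its upper half, 0.26 kg, lying about lengthwise in another lane on the tray. It grips better: it starts to slide 0.10 to 0.16 rad above the tilt at which the steel offcuts start
- stand_mid (a point): middle of the tray's fixed grey steel stand, on the bench top below the tray (axes: x the way things slide, z up). The stand covers x -120 to 130 mm, y -170 to 170 mm, and is 142 mm high at its side rails; the lip is at x -190 mm
- hammer: bystander, loose hammer lying on the bench in front of the lip (about 100 mm from it), about parallel to it; 260 mm long, 26 mm high
- wrench: bystander, loose wrench lying on the bench, about 180 mm long
- brush: bystander, loose brush lying on the bench
- spray: bystander, loose grey can standing upright, 66 mm across, 190 mm high; origin at its base
- mug: bystander, loose white mug, 82 mm across, 90 mm high; origin at its base
Not all that is in view belongs to the job. What is shaped like the part that bears bar_center but pink or turquoise is not meant.

How it is judged (in metres and radians):
On the way, in this order (a step that is already met when the one before it is completed fails the run):
1. the tray is tilted while both offcuts are still on it (value of joint tray above 0.12 rad and height (world z) of each of bar_center, tube_center above 0.105 m), for 0.1 s.
2. both offcuts lie in the bin while the tray is still tilted (value of joint tray above 0.12 rad and x of bar_center in the frame of bin between -0.095 and 0.095 m and y of bar_center in the frame of bin between -0.12 and 0.12 m and z of each of bar_center, tube_center in the frame of bin below 0.07 m and x of tube_center in the frame of bin between -0.095 and 0.095 m and y of tube_center in the frame of bin between -0.12 and 0.12 m), for 0.1 s.
At the end, for the whole second after the job is handed in: Both steel offcuts lie at rest in the scrap bin (centres within its walls and below its rim), the tray rests level (tilt under 0.03 rad) and the rubber block lies on it at rest, within 30 mm of where it was at the start (x of bar_center in the frame of bin between -0.095 and 0.095 m and y of bar_center in the frame of bin between -0.12 and 0.12 m and z of each of bar_center, tube_center in the frame of bin below 0.07 m and x of tube_center in the frame of bin between -0.095 and 0.095 m and y of tube_center in the frame of bin between -0.12 and 0.12 m and value of joint tray below 0.03 rad and distance of block_center from where it was at the start of the episode below 0.03 m and contact force between block and tray above 0.5 N and linear speed of each of bar, tube, block below 0.03 m/s); the robot touches nothing.
It fails at once if the robot touches an offcut or the block (contact force between any of the fingers, the arm and bar above 0.5 N or contact force between any of the fingers, the arm and tube above 0.5 N or contact force between any of the fingers, the arm and block above 0.5 N).
It fails at once if the tray slams down (falls faster than 1.2 rad/s) (velocity of joint tray below -1.2 rad/s).
It fails at once if another thing on the bench is moved more than 30 mm (distance of any of hammer, wrench, brush, spray, mug from where it was at the start of the episode above 0.03 m).
It also fails if it takes over 61 s, if anything falls off the work surface, if the arm or the gripper's body presses on something with over 40 N, if the wrist force passes 120 N, or if a joint passes its speed limit or range.

ROBOT

A 7-joint arm with a two-finger parallel gripper is mounted at the origin on the work surface. World frame = base frame: x ahead of the robot, y to its left, z up, the work surface at z = 0. Lengths are in mm, angles in rad, forces in N, time in s.
With the tool pointing down it reaches from about 425 to 1025 mm from the base axis. Payload 9.4 kg.
Tool frame: the origin (TCP) lies between the finger pads; the fingertips stand 14 mm ahead of it and the grasp point (between the pads) lies 5 mm behind it; z points along the fingers, y is the line along which they close (so a half turn about z gives the same grasp; the last joint's range is limited). The gripper opens to 93 mm and grips with 3 to 60 N. Pads are 15 mm wide; open, the fingers measure 128 mm over their backs; the gripper's body (75 mm by 188 mm) begins 65 mm behind the grasp point.
Start: joints at [1.135, 0.599, -0.003, 1.599, 0.002, 0.943, -0.08], TCP at [254.574, -678.834, 203.718] pointing down, gripper open.
Joint ranges: [-2.57, 2.57], [-0.35, 1.97], [-1.29, 1.29], [0.11, 2.56], [-1.05, 4.19], [0.11, 1.86], [-2.63, 2.63]. Speed limits (rad/s): [2.22, 2.22, 3.01, 3.01, 3.14, 3.14, 3.14].

INTERFACE

Orientations are given as a unit quaternion [w, x, y, z].
In Python, from station import ctrl gives the robot as it stands.
- The arm moves only by the tool carry_out, never from a script. Its arguments are lists of equal length, an entry for each row: "gripper": the opening, from 0 (shut) to 1 (fully open); "travel": the shift along the tool's x, y, z in m, a list of three; "rotation": the turn, a rotation vector about the tool's x, y, z in rad, a list of three. A call has 1 to 12 rows; each row shifts and turns the commanded pose from where the row before left it, along the tool's axes as they then stand; what a row does not reach is not made up. A row lasts 1/12 s, in which the tool goes at most 41.7 mm and 7.16 degrees, less where a joint would pass 70% of its speed; a pose out of reach is approached as far as the arm can. A call with a gripper value outside its range is refused whole. The fingers move at their own pace and stop on an object; "grip_force" is the grip in N (left out, the last holds). Time passes only in rows, so rows that do not move let the fingers close. It gives the time, the measured TCP pose, the force, the opening and the grip force at its end, in the units of the state.
- ctrl.get_obs(): the state, without advancing time (a new reading comes with each control period).
- ctrl.camera(name): name is "scene" or "top" or "wrist"; returns a dict with "color" (480x640x3 uint8, red, green, blue), "depth" (480x640 float32, mm along the optical axis (not along the pixel's ray), 0 where there is no reading), "fx", "fy", "cx", "cy" (pixels), "view" (4x4, takes a point from world to camera coordinates). Camera axes: x right, y up, looking along -z (the intrinsics and any distortion apply to the point x, -y, -z); pixel columns grow to the right and rows downward; lengths in mm; the calibration is good to about 2 mm. A picture is of the moment at which its call begins.
- ctrl.hand_in(): hands the job in; it is judged then, once.
Trained networks look in the newest picture that a camera, given by its name, has taken for a name from the list of things; names that differ only in an ending like _2 or _b are one class to them, and where a whole thing is asked for, a point or a joint stands for the part that bears it (a point fixed in the world has none). Each returns a list of dicts, best first, with "p" (0 to 1); they miss things now and then, are a little off and sometimes report something else, mostly with a low value. They report only what shows in the picture. A call takes as long as a camera call. They do not tell look-alikes from the thing itself.
- ctrl.outline_of(camera, label): "region" (480x640 bool, what is visible of it) and "point" ([column, row] in pixels, amid what is visible of it).
The state is a dict: "time_s": time; "joint_pos": joint angles; "joint_vel": joint speeds; "effort": joint torques, N m; "tcp_pos": TCP position; "orientation": TCP orientation; "contact_force": force on the tool from outside, world axes, zero at the start; "moment": the same for the moment, N m; "finger_gap": finger opening in mm; "grasp_force": force on a finger pad.
Only numpy, scipy, OpenCV 4.12 (cv2) and the standard library are available. Lean on these libraries where they do the work, as an engineer would, in place of code of your own. Each camera call takes 0.05 s, during which the arm holds its last target. There are 200 camera calls.

## Working session

There is one attempt and no reset: what is moved stays moved. The work goes in short steps, Python scripts to look and compute and a tool call to move; the robot and the scene stay as the last step left them, time stands still between calls to the robot, and variables do not carry over. Pictures are saved under pics/ and viewed, at most 10 in all, crops included, and the job is handed in when it is done.

Besides the shell and the picture viewer there is one more tool, called after "Call:" as a command line: name --argument value ..., lists and objects as JSON in quotes. carry_out: Moves the arm, as the interface text tells. Its arguments: {"type":"object","properties":{"gripper":{"type":"array"},"travel":{"type":"array"},"rotation":{"type":"array"},"grip_force":{"type":"number"}},"required":["gripper","travel","rotation"]}

```bash
ls; mkdir -p pics; cat > h.py <<'E'
import numpy as np, cv2
from station import ctrl
def cam(n,save=None):
    c=ctrl.camera(n)
    if save: cv2.imwrite('pics/'+save,c['color'][:,:,::-1])
    return c
def pts(c,mask):
    v,u=np.nonzero(mask&(c['depth']>0)); d=c['depth'][v,u]
    P=np.c_[(u-c['cx'])/c['fx']*d,-(v-c['cy'])/c['fy']*d,-d,np.ones(len(d))]
    return (np.linalg.inv(c['view'])@P.T).T[:,:3]
E
python3 - <<'E'
from h import *
print(ctrl.get_obs())
for n in ['top','scene']:
    c=cam(n,n+'0.png')
    for l in ['tray','tray_lip','bin','bar_center','tube_center','block_center','hammer','wrench','brush','spray','mug','stand_mid']:
        for r in ctrl.outline_of(n,l)[:3]:
            P=pts(c,r['region'])
            if len(P): print(n,l,round(r['p'],2),np.round(r['point']),np.median(P,0).round(),np.percentile(P,2,axis=0).round(),np.percentile(P,98,axis=0).round())
E
```

```text
pics
{'time_s': 0.0, 'joint_pos': array([ 1.13534321,  0.60012919, -0.00254942,  1.60011004,  0.00173739,
        0.94286187, -0.07976334]), 'joint_vel': array([-8.86239737e-05, -2.36472391e-04,  1.02881305e-03,  1.51170458e-03,
       -3.46771728e-04, -8.07303860e-04, -8.16543515e-04]), 'effort': array([ 4.27482519e-04, -7.65075588e+01,  1.49695370e+00, -2.52357262e+01,
       -5.24715765e-02,  1.69198582e-02,  1.40629004e-04]), 'tcp_pos': array([ 254.38309249, -678.38201742,  202.86400722]), 'orientation': array([-7.32466028e-04,  9.83949179e-01,  1.78447318e-01, -1.75916057e-04]), 'contact_force': array([ 0.2631019 , -0.76978457, -1.10832327]), 'moment': array([ 0.02594383,  0.04573613, -0.00205468]), 'grasp_force': 0.0, 'finger_gap': 92.98343631703798}
top tray 0.92 [347. 203.] [600.  -1. 109.] [ 471. -195.  102.] [744. 146. 135.]
top tray_lip 0.67 [345. 201.] [601.  -2. 109.] [ 469. -197.  101.] [745. 148. 136.]
top bin 0.89 [255. 178.] [685. 245.   7.] [551. 136.  -2.] [809. 349.  77.]
top bin 0.4 [347. 200.] [595.   1. 110.] [ 440. -191.    7.] [772. 150. 146.]
top bar_center 
[... 1741 characters left out ...]
3.] [ 496. -424.   13.]
scene block_center 0.57 [287. 313.] [673. -97. 144.] [ 639. -152.  114.] [697. -40. 149.]
scene hammer 0.64 [198. 338.] [ 576. -288.   23.] [ 471. -343.    4.] [ 712. -216.   30.]
scene wrench 0.78 [121. 318.] [ 417. -441.    7.] [ 322. -457.   -3.] [ 496. -424.   13.]
scene brush 0.73 [454. 206.] [548. 483.  15.] [432. 468.  -3.] [620. 513.  22.]
scene spray 0.69 [394. 142.] [351. 403. 126.] [305. 386.   1.] [366. 444. 191.]
scene spray 0.28 [310. 282.] [599.  -2. 108.] [ 471. -204.  103.] [736. 145. 135.]
scene mug 0.8 [478. 170.] [511. 596.  53.] [464. 561.   1.] [550. 642.  90.]
scene stand_mid 0.92 [314. 294.] [629. -11. 108.] [ 454. -197.    4.] [795. 143. 144.]
```

```bash
python3 - <<'E'
import cv2
a=cv2.imread('pics/top0.png')[110:330,180:500]; b=cv2.imread('pics/scene0.png')[100:420,60:540]
cv2.imwrite('pics/c0.png',cv2.resize(a,(800,550))); cv2.imwrite('pics/c1.png',cv2.resize(b,(800,533)))
E
```

```text
(no output)
```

View pics/c0.png

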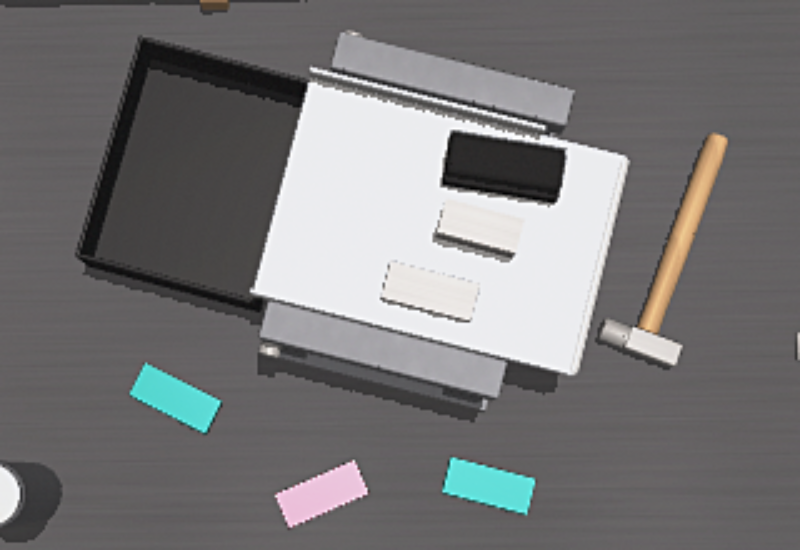

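View pics/c1.png

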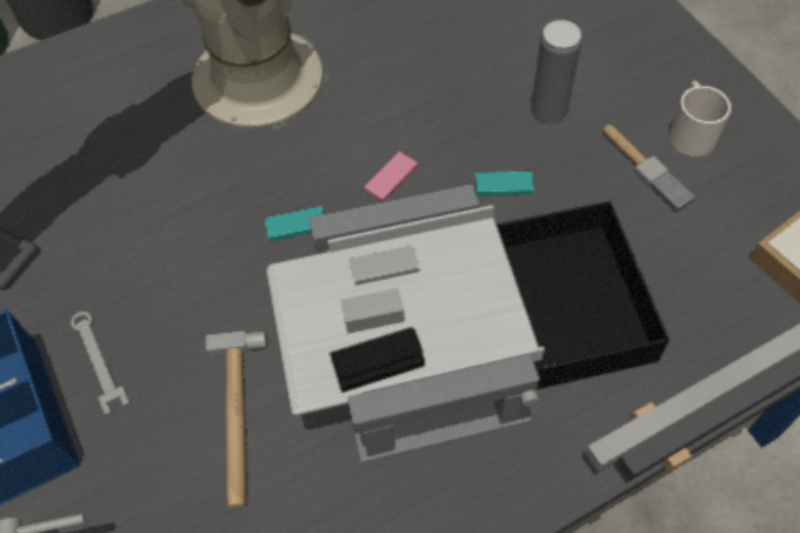

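The top crop shows the lip on the right (world −y side), with the black block, tube and bar in lanes on the tray. The bin is on the left, and the hammer lies before the lip with its head at about (640,340). The scene crop agrees with this. Next I fit the tray frame and work out the tool target.

```bash
cat >> h.py <<'E'
from scipy.spatial.transform import Rotation as R
def q2R(q): return R.from_quat([q[1],q[2],q[3],q[0]])
E
python3 - <<'E'
from h import *
for n in ['top','scene']:
    c=cam(n)
    reg=ctrl.outline_of(n,'tray')[0]['region']
    P=pts(c,cv2.dilate(reg.astype(np.uint8),np.ones((5,5)))>0)
    S=P[(P[:,2]>100)&(P[:,2]<114)]
    (cx,cy),(w,h),a=cv2.minAreaRect(S[:,:2].astype(np.float32)); 
    print(n,cx,cy,w,h,a,np.median(S[:,2]))
    B=cv2.boxPoints(((cx,cy),(w,h),a)); print(B.round(1))
    for l in ['bar_center','tube_center','block_center']:
      pass
    H=pts(c,ctrl.outline_of(n,'hammer')[0]['region']); H=H[H[:,2]>8]; print('hammer',H.min(0),H.max(0))
# target orientation
E
```

```text
top 0.0 0.0 0.0 0.0 0.0 nan
[[0. 0.]
 [0. 0.]
 [0. 0.]
 [0. 0.]]
hammer [ 460.65026019 -345.55540264    8.11213905] [ 718.75931404 -198.66341763   37.60742224]
scene 602.51318359375 -28.445526123046875 349.2967529296875 247.4060516357422 73.7858657836914 107.46486516137668
[[ 435.  -161.6]
 [ 672.5 -230.7]
 [ 770.1  104.7]
 [ 532.5  173.8]]
hammer [ 463.14884135 -352.97292517    8.07844474] [ 719.66353289 -205.3876668    32.14507049]
  return _methods._mean(a, axis=axis, dtype=dtype,
  ret = ret.dtype.type(ret / rcount)
```

```bash
cat >> h.py <<'E'
u=np.array([.28,.96,0]); v=np.array([.96,-.28,0]); Z=np.array([0,0,1.])
def target(p,s=1):
    z=np.cos(p)*u-np.sin(p)*Z; y=s*v
    return R.from_matrix(np.c_[np.cross(y,z),y,z])
def step(pos=None,p=None,s=1):
    o=ctrl.get_obs(); r=q2R(o['orientation'])
    print('pos',o['tcp_pos'].round(1),'j',o['joint_pos'].round(2),'F',o['contact_force'].round(1),'t',o['time_s'])
    if p is not None: print('rotvec tool',(r.inv()*target(p,s)).as_rotvec().round(4))
    if pos is not None: print('travel tool m',(r.inv().apply(np.array(pos)-o['tcp_pos'])/1000).round(4))
E
python3 - <<'E'
from h import *
step([480,-420,230],np.radians(25),1); step(None,np.radians(25),-1)
E
```

```text
pos [ 254.6 -678.8  203.7] j [ 1.14  0.6  -0.    1.6   0.    0.94 -0.08] F [-0.4 -0.5 -0.7] t 1.6
rotvec tool [ 0.5247  1.0483 -0.8237]
travel tool m [ 0.3019 -0.1632 -0.0263]
pos [ 254.6 -678.8  203.7] j [ 1.14  0.6  -0.    1.6   0.    0.94 -0.08] F [-0.4 -0.5 -0.7] t 1.6
rotvec tool [ 1.2284 -0.6148  1.9281]
```

Call:
carry_out --gripper '[0,0,0,0,0,0,0,0,0,0,0,0]' --travel '[[0.025,-0.0136,-0.0022],[0.025,-0.0136,-0.0022],[0.025,-0.0136,-0.0022],[0.025,-0.0136,-0.0022],[0.025,-0.0136,-0.0022],[0.025,-0.0136,-0.0022],[0.025,-0.0136,-0.0022],[0.025,-0.0136,-0.0022],[0.025,-0.0136,-0.0022],[0.025,-0.0136,-0.0022],[0.025,-0.0136,-0.0022],[0.025,-0.0136,-0.0022]]' --rotation '[[0,0,0],[0,0,0],[0,0,0],[0,0,0],[0,0,0],[0,0,0],[0,0,0],[0,0,0],[0,0,0],[0,0,0],[0,0,0],[0,0,0]]'

```text
time_s: 2.6
tcp_pos: [479.0, -419.6, 230.4]
orientation: [0.0, 0.984, 0.178, 0.0]
contact_force: [1.3, -0.1, -0.1]
finger_gap: 17.6
grasp_force: 0.0
```

Call:
carry_out --gripper '[0,0,0,0,0,0,0,0,0,0,0,0]' --travel '[[0,0,0],[0,0,0],[0,0,0],[0,0,0],[0,0,0],[0,0,0],[0,0,0],[0,0,0],[0,0,0],[0,0,0],[0,0,0],[0,0,0]]' --rotation '[[0.0437,0.0874,-0.0686],[0.0437,0.0874,-0.0686],[0.0437,0.0874,-0.0686],[0.0437,0.0874,-0.0686],[0.0437,0.0874,-0.0686],[0.0437,0.0874,-0.0686],[0.0437,0.0874,-0.0686],[0.0437,0.0874,-0.0686],[0.0437,0.0874,-0.0686],[0.0437,0.0874,-0.0686],[0.0437,0.0874,-0.0686],[0.0437,0.0874,-0.0686]]'

```text
time_s: 3.6
tcp_pos: [477.1, -422.3, 229.9]
orientation: [-0.322, 0.674, 0.506, 0.432]
contact_force: [0.0, -1.0, 0.2]
finger_gap: 0.2
grasp_force: 0.0
```

```bash
python3 - <<'E'
from h import *
step([540,-244,150],np.radians(25),1)
E
```

```text
pos [ 477.1 -422.3  229.9] j [ 1.33  0.97 -0.61  1.41 -0.44  1.53  0.67] F [ 0.  -1.   0.2] t 3.6
rotvec tool [ 0.0013 -0.0036  0.0023]
travel tool m [0.0066 0.0102 0.2049]
```

Call:
carry_out --gripper '[0,0,0,0,0,0,0,0,0]' --travel '[[0.001,0.001,0.023],[0.001,0.001,0.023],[0.001,0.001,0.023],[0.001,0.001,0.023],[0.001,0.001,0.023],[0.001,0.001,0.023],[0.0,0.001,0.023],[0.0,0.001,0.023],[0.0,0.001,0.023]]' --rotation '[[0,0,0],[0,0,0],[0,0,0],[0,0,0],[0,0,0],[0,0,0],[0,0,0],[0,0,0],[0,0,0]]'

```text
time_s: 4.35
tcp_pos: [540.4, -240.2, 147.5]
orientation: [-0.322, 0.675, 0.506, 0.43]
contact_force: [-0.7, 0.4, -0.3]
finger_gap: 0.6
grasp_force: 0.0
```

```bash
python3 - <<'E'
from h import *
step([540,-244,76],np.radians(25),1)
cam('wrist','w1.png'); cam('scene','s1.png')
E
```

```text
pos [ 540.4 -240.2  147.5] j [ 1.2   0.99 -0.67  1.74 -0.54  1.1   0.74] F [-0.7  0.4 -0.3] t 4.35
rotvec tool [ 0.0012  0.0007 -0.0003]
travel tool m [-0.0664  0.0006  0.0269]
```

View pics/s1.png

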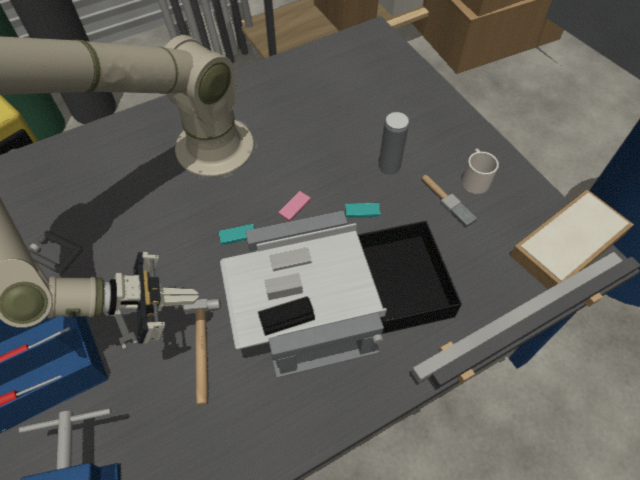

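```bash
python3 - <<'E'
from h import *
c=cam('scene')
m=np.zeros((480,640),bool); m[330:400,0:105]=1
P=pts(c,m);P=P[P[:,2]<160]; print('box',np.percentile(P,[2,50,98],axis=0).round())
m[:]=0; m[270:340,0:140]=1; P=pts(c,m);P=P[(P[:,2]>100)]; print(np.percentile(P,[1,50,99],axis=0).round())
E
```

```text
box [[ 336. -722.   -2.]
 [ 456. -609.   23.]
 [ 566. -505.  109.]]
[[ 426. -580.  112.]
 [ 493. -487.  294.]
 [ 555. -350.  372.]]
```

Call:
carry_out --gripper '[0,0,0,0,0]' --travel '[[-0.012,0.0,0.005],[-0.012,0.0,0.005],[-0.012,0.0,0.005],[0,0,0],[0,0,0]]' --rotation '[[0,0,0],[0,0,0],[0,0,0],[0,0,0],[0,0,0]]'

```text
time_s: 4.92
tcp_pos: [539.2, -242.6, 107.9]
orientation: [-0.323, 0.675, 0.505, 0.43]
contact_force: [-0.4, 0.2, -0.0]
finger_gap: 0.6
grasp_force: 0.0
```

Call:
carry_out --gripper '[0,0,0,0,0]' --travel '[[-0.01,0.0,0.005],[-0.01,0.0,0.005],[-0.01,0.0,0.004],[0,0,0],[0,0,0]]' --rotation '[[0,0,0],[0,0,0],[0,0,0],[0,0,0],[0,0,0]]'

```text
time_s: 5.33
tcp_pos: [539.5, -242.0, 75.2]
orientation: [-0.323, 0.675, 0.505, 0.43]
contact_force: [-0.3, 0.3, -0.4]
finger_gap: 0.6
grasp_force: 0.0
```

```bash
python3 - <<'E'
from h import *
step([560.5,-171.7,72],np.radians(25),1)
E
```

```text
pos [ 539.5 -242.    75.2] j [ 1.19  1.09 -0.65  1.73 -0.51  1.04  0.8 ] F [-0.3  0.3 -0.4] t 5.3333
rotvec tool [ 0.0001 -0.0012 -0.0013]
travel tool m [0.028  0.0005 0.0679]
```

Call:
carry_out --gripper '[0,0,0,0,0,0,0,0]' --travel '[[0.0045,0.0,0.0115],[0.0045,0.0,0.0115],[0.0045,0.0,0.0115],[0.0045,0.0,0.0115],[0.005,0.0,0.011],[0.005,0.0,0.011],[0,0,0],[0,0,0]]' --rotation '[[0,0,0],[0,0,0],[0,0,0],[0,0,0],[0,0,0],[0,0,0],[0,0,0],[0,0,0]]'

```text
time_s: 6.0
tcp_pos: [560.4, -170.7, 72.9]
orientation: [-0.323, 0.674, 0.506, 0.43]
contact_force: [-0.7, -0.9, -0.2]
finger_gap: 0.4
grasp_force: 0.0
```

```bash
python3 - <<'E'
from h import *
step([560.5,-171.7,72],np.radians(25),1)
c=cam('top','t2.png'); im=c['color'][140:280,260:480,::-1]
c2=cam('scene'); im2=c2['color'][200:400,120:420,::-1]
cv2.imwrite('pics/m2.png',np.vstack([cv2.resize(im,(450,286)),cv2.resize(im2,(450,300))]))
E
```

```text
pos [ 560.4 -170.7   72.9] j [ 1.13  1.09 -0.69  1.83 -0.57  0.9   0.81] F [-0.7 -0.9 -0.2] t 6.0
rotvec tool [-0.0007 -0.0006  0.0005]
travel tool m [-0.0012  0.0004 -0.0005]
```

View pics/m2.png

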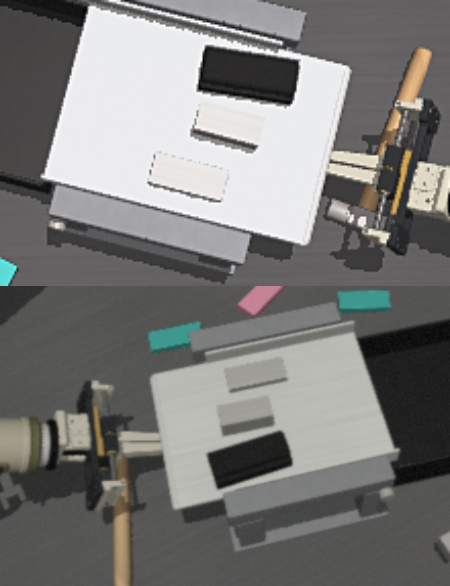

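Top and scene views: the closed fingers go under the middle of the lip (330,160 in the upper half), and the gripper body stands clear above the hammer. I raise to contact.

Call:
carry_out --gripper '[0,0,0,0,0,0,0]' --travel '[[0.0018,0,-0.0008],[0.0018,0,-0.0008],[0.0018,0,-0.0008],[0.0018,0,-0.0008],[0.0018,0,-0.0008],[0,0,0],[0,0,0]]' --rotation '[[0,0,0],[0,0,0],[0,0,0],[0,0,0],[0,0,0],[0,0,0],[0,0,0]]'

```text
time_s: 6.68
tcp_pos: [560.2, -172.5, 81.4]
orientation: [-0.322, 0.676, 0.506, 0.429]
contact_force: [-1.3, -1.7, -7.8]
finger_gap: 0.4
grasp_force: 4.3
```

```bash
cat >> h.py <<'E'
hinge=np.array([645.6,120,100.])
def screw(dth):
    o=ctrl.get_obs(); r=q2R(o['orientation']); w=R.from_rotvec(-dth*v)   # raises lip? checked below
    t=o['tcp_pos']; n=hinge+w.apply(t-hinge)
    print('new pos',n.round(1),'travel',(r.inv().apply(n-t)/1000).round(5),'rot',r.inv().apply(-dth*v).round(5))
E
python3 - <<'E'
from h import *
step(); screw(.02)
E
```

```text
pos [ 560.2 -172.5   81.4] j [ 1.14  1.08 -0.7   1.83 -0.57  0.91  0.8 ] F [-1.3 -1.7 -7.8] t 6.6833
new pos [ 560.1 -172.8   87.5] travel [ 0.00539  0.      -0.00287] rot [-2.e-05 -2.e-02 -3.e-05]
```

Call:
carry_out --gripper '[0,0,0,0,0,0,0,0,0,0]' --travel '[[0.0027,0,-0.0014],[0.0054,0,-0.0029],[0.0054,0,-0.0029],[0.0054,0,-0.0029],[0.0054,0,-0.0029],[0.0054,0,-0.0029],[0.0054,0,-0.0029],[0.0054,0,-0.0029],[0.0027,0,-0.0014],[0,0,0]]' --rotation '[[0,-0.01,0],[0,-0.02,0],[0,-0.02,0],[0,-0.02,0],[0,-0.02,0],[0,-0.02,0],[0,-0.02,0],[0,-0.02,0],[0,-0.01,0],[0,0,0]]'

```text
time_s: 7.52
tcp_pos: [560.5, -171.2, 133.3]
orientation: [-0.279, 0.707, 0.531, 0.374]
contact_force: [-1.5, -5.2, -7.7]
finger_gap: 0.7
grasp_force: 4.5
```

```bash
cat >> h.py <<'E'
def look(save=None):
    step()
    c=cam('top',save); A=pts(c,np.ones((480,640),bool)).reshape(-1,3)
    d=A-hinge; a=d@u; b=d@v
    S=(a>-310)&(a<-20)&(b>20)&(b<60)   # all-lane sheet fit, robust
    S=(a>-310)&(a<10)&(abs(b)<100)&(A[:,2]>80)
    k=np.polyfit(a[S],A[S,2],1)
    for _ in range(8):
        res=A[S,2]-np.polyval(k,a[S]); g=abs(res)<max(4,np.median(abs(res))*2); k=np.polyfit(a[S][g],A[S,2][g],1)
    th=-np.arctan(k[0]); print('tilt',round(th,3),'from tool',round(np.arcsin(-q2R(ctrl.get_obs()['orientation']).as_matrix()[2,2])-np.radians(25),3))
    h=(A[:,2]-np.polyval(k,a))*np.cos(th)
    for n,lo,hi,b0,b1 in OBJ:
        m=(h>lo)&(h<hi)&(b>b0)&(b<b1)&(a>-310)&(a<25)
        s=a[m]/np.cos(th)-h[m]*np.tan(th)
        print(n,m.sum(), (s.mean().round(1),np.percentile(s,3).round(1),np.percentile(s,97).round(1), b[m].mean().round(1)) if m.sum() else '')
OBJ=[('bar',9,20,-110,-35),('tube',28,42,-35,25),('block',28,46,25,105)]
E
python3 - <<'E'
from h import *
look('t3.png')
E
```

```text
pos [ 560.5 -171.2  133.3] j [ 1.08  0.9  -0.67  1.86 -0.55  0.89  0.7 ] F [-1.5 -5.2 -7.7] t 7.5167
tilt 0.172 from tool 0.163
bar 552 (np.float64(-155.5), np.float64(-201.0), np.float64(-111.3), np.float64(-71.5))
tube 475 (np.float64(-186.9), np.float64(-225.7), np.float64(-148.1), np.float64(2.9))
block 791 (np.float64(-196.1), np.float64(-250.5), np.float64(-140.1), np.float64(72.6))
```

Call:
carry_out --gripper '[0,0,0,0,0,0,0]' --travel '[[0.0027,0,-0.0014],[0.0027,0,-0.0014],[0.0027,0,-0.0014],[0,0,0],[0,0,0],[0,0,0],[0,0,0]]' --rotation '[[0,-0.01,0],[0,-0.01,0],[0,-0.01,0],[0,0,0],[0,0,0],[0,0,0],[0,0,0]]'

```text
time_s: 8.15
tcp_pos: [560.8, -170.2, 141.2]
orientation: [-0.272, 0.713, 0.534, 0.364]
contact_force: [-2.0, -6.1, -6.1]
finger_gap: 0.4
grasp_force: 4.7
```

```bash
python3 -c "
from h import *
look()"
```

```text
pos [ 560.8 -170.2  141.2] j [ 1.07  0.87 -0.66  1.87 -0.55  0.88  0.68] F [-2.  -6.1 -6.1] t 8.15
tilt 0.198 from tool 0.192
bar 566 (np.float64(-156.1), np.float64(-200.8), np.float64(-110.8), np.float64(-71.7))
tube 483 (np.float64(-187.2), np.float64(-225.4), np.float64(-148.0), np.float64(3.1))
block 804 (np.float64(-196.0), np.float64(-251.0), np.float64(-139.6), np.float64(72.6))
```

Call:
carry_out --gripper '[0,0,0,0,0,0,0]' --travel '[[0.0027,0,-0.0014],[0.0027,0,-0.0014],[0,0,0],[0,0,0],[0,0,0],[0,0,0],[0,0,0]]' --rotation '[[0,-0.01,0],[0,-0.01,0],[0,0,0],[0,0,0],[0,0,0],[0,0,0],[0,0,0]]'

```text
time_s: 8.78
tcp_pos: [561.2, -169.3, 147.3]
orientation: [-0.266, 0.717, 0.537, 0.356]
contact_force: [-2.1, -7.1, -7.6]
finger_gap: 0.1
grasp_force: 4.7
```

```bash
python3 -c "
from h import *
look()"
```

```text
pos [ 561.2 -169.3  147.3] j [ 1.06  0.85 -0.66  1.87 -0.55  0.88  0.67] F [-2.1 -7.1 -7.6] t 8.7833
tilt 0.219 from tool 0.212
bar 557 (np.float64(-156.4), np.float64(-200.8), np.float64(-110.5), np.float64(-71.9))
tube 486 (np.float64(-187.3), np.float64(-225.4), np.float64(-148.0), np.float64(3.0))
block 802 (np.float64(-196.2), np.float64(-250.8), np.float64(-139.9), np.float64(72.5))
```

Call:
carry_out --gripper '[0,0,0,0,0,0,0]' --travel '[[0.0027,0,-0.0014],[0.0027,0,-0.0014],[0,0,0],[0,0,0],[0,0,0],[0,0,0],[0,0,0]]' --rotation '[[0,-0.01,0],[0,-0.01,0],[0,0,0],[0,0,0],[0,0,0],[0,0,0],[0,0,0]]'

```text
time_s: 9.42
tcp_pos: [561.5, -168.2, 153.3]
orientation: [-0.261, 0.72, 0.54, 0.349]
contact_force: [-1.1, -5.9, -6.7]
finger_gap: 0.4
grasp_force: 4.6
```

```bash
python3 -c "
from h import *
look()"
```

```text
pos [ 561.5 -168.2  153.3] j [ 1.05  0.83 -0.65  1.87 -0.54  0.88  0.65] F [-1.1 -5.9 -6.7] t 9.4167
tilt 0.239 from tool 0.232
bar 552 (np.float64(-154.6), np.float64(-200.0), np.float64(-110.3), np.float64(-71.7))
tube 497 (np.float64(-186.6), np.float64(-224.9), np.float64(-147.5), np.float64(2.8))
block 812 (np.float64(-195.9), np.float64(-250.8), np.float64(-139.8), np.float64(72.4))
```

Call:
carry_out --gripper '[0,0,0,0,0,0,0]' --travel '[[0.0027,0,-0.0014],[0.0027,0,-0.0014],[0,0,0],[0,0,0],[0,0,0],[0,0,0],[0,0,0]]' --rotation '[[0,-0.01,0],[0,-0.01,0],[0,0,0],[0,0,0],[0,0,0],[0,0,0],[0,0,0]]'

```text
time_s: 10.05
tcp_pos: [561.8, -167.1, 159.3]
orientation: [-0.256, 0.723, 0.542, 0.342]
contact_force: [-0.8, -6.3, -6.5]
finger_gap: 0.3
grasp_force: 4.6
```

```bash
python3 -c "
from h import *
look()"
```

```text
pos [ 561.8 -167.1  159.3] j [ 1.04  0.81 -0.65  1.88 -0.54  0.88  0.64] F [-0.8 -6.3 -6.5] t 10.05
tilt 0.259 from tool 0.252
bar 573 (np.float64(-155.9), np.float64(-200.7), np.float64(-110.4), np.float64(-71.9))
tube 492 (np.float64(-186.7), np.float64(-225.3), np.float64(-147.3), np.float64(2.8))
block 802 (np.float64(-196.0), np.float64(-251.0), np.float64(-140.2), np.float64(72.3))
```

Call:
carry_out --gripper '[0,0,0,0,0,0,0]' --travel '[[0.0027,0,-0.0014],[0.0027,0,-0.0014],[0,0,0],[0,0,0],[0,0,0],[0,0,0],[0,0,0]]' --rotation '[[0,-0.01,0],[0,-0.01,0],[0,0,0],[0,0,0],[0,0,0],[0,0,0],[0,0,0]]'

```text
time_s: 10.68
tcp_pos: [562.2, -165.8, 165.3]
orientation: [-0.25, 0.727, 0.545, 0.335]
contact_force: [-1.3, -6.2, -6.2]
finger_gap: 0.5
grasp_force: 4.5
```

```bash
python3 -c "
from h import *
look()"
```

```text
pos [ 562.2 -165.8  165.3] j [ 1.03  0.79 -0.64  1.88 -0.53  0.88  0.62] F [-1.3 -6.2 -6.2] t 10.6833
tilt 0.279 from tool 0.272
bar 566 (np.float64(-154.9), np.float64(-199.8), np.float64(-109.8), np.float64(-71.5))
tube 491 (np.float64(-186.3), np.float64(-225.0), np.float64(-146.6), np.float64(2.8))
block 806 (np.float64(-195.9), np.float64(-250.7), np.float64(-139.4), np.float64(72.5))
```

Call:
carry_out --gripper '[0,0,0,0,0,0,0]' --travel '[[0.0027,0,-0.0014],[0.0027,0,-0.0014],[0,0,0],[0,0,0],[0,0,0],[0,0,0],[0,0,0]]' --rotation '[[0,-0.01,0],[0,-0.01,0],[0,0,0],[0,0,0],[0,0,0],[0,0,0],[0,0,0]]'

```text
time_s: 11.32
tcp_pos: [562.6, -164.4, 171.3]
orientation: [-0.245, 0.73, 0.547, 0.328]
contact_force: [-0.2, -6.1, -6.0]
finger_gap: 0.1
grasp_force: 4.5
```

```bash
python3 -c "
from h import *
look()"
```

```text
pos [ 562.6 -164.4  171.3] j [ 1.02  0.77 -0.63  1.88 -0.53  0.88  0.6 ] F [-0.2 -6.1 -6. ] t 11.3167
tilt 0.3 from tool 0.292
bar 566 (np.float64(-154.7), np.float64(-199.3), np.float64(-108.6), np.float64(-71.7))
tube 489 (np.float64(-184.6), np.float64(-223.1), np.float64(-145.6), np.float64(2.8))
block 808 (np.float64(-196.0), np.float64(-250.9), np.float64(-139.4), np.float64(72.5))
```

Call:
carry_out --gripper '[0,0,0,0,0,0,0]' --travel '[[0.0027,0,-0.0014],[0.0027,0,-0.0014],[0,0,0],[0,0,0],[0,0,0],[0,0,0],[0,0,0]]' --rotation '[[0,-0.01,0],[0,-0.01,0],[0,0,0],[0,0,0],[0,0,0],[0,0,0],[0,0,0]]'

```text
time_s: 11.95
tcp_pos: [563.0, -162.9, 177.2]
orientation: [-0.239, 0.733, 0.55, 0.32]
contact_force: [-0.3, -6.8, -5.7]
finger_gap: 0.6
grasp_force: 4.3
```

```bash
python3 -c "
from h import *
look()"
```

```text
pos [ 563.  -162.9  177.2] j [ 1.01  0.75 -0.63  1.88 -0.52  0.88  0.59] F [-0.3 -6.8 -5.7] t 11.95
tilt 0.319 from tool 0.311
bar 558 (np.float64(-138.2), np.float64(-182.5), np.float64(-92.2), np.float64(-72.2))
tube 493 (np.float64(-166.1), np.float64(-204.7), np.float64(-126.8), np.float64(2.3))
block 807 (np.float64(-195.7), np.float64(-250.8), np.float64(-139.3), np.float64(72.4))
```

Call:
carry_out --gripper '[0,0,0,0,0,0,0,0,0]' --travel '[[0.0027,0,-0.0014],[0.0027,0,-0.0014],[0.0027,0,-0.0014],[0,0,0],[0,0,0],[0,0,0],[0,0,0],[0,0,0],[0,0,0]]' --rotation '[[0,-0.01,0],[0,-0.01,0],[0,-0.01,0],[0,0,0],[0,0,0],[0,0,0],[0,0,0],[0,0,0],[0,0,0]]'

```text
time_s: 12.75
tcp_pos: [563.7, -160.2, 186.5]
orientation: [-0.231, 0.738, 0.553, 0.31]
contact_force: [-1.2, -7.1, -1.5]
finger_gap: 0.4
grasp_force: 3.3
```

```bash
python3 -c "
from h import *
look()"
```

```text
pos [ 563.7 -160.2  186.5] j [ 0.99  0.72 -0.62  1.88 -0.51  0.88  0.56] F [-1.2 -7.1 -1.5] t 12.75
tilt 0.35 from tool 0.341
bar 249 (np.float64(-3.5), np.float64(-26.8), np.float64(20.2), np.float64(-72.5))
tube 315 (np.float64(-17.2), np.float64(-45.2), np.float64(11.8), np.float64(-0.4))
block 798 (np.float64(-195.0), np.float64(-249.6), np.float64(-138.5), np.float64(72.3))
```

Call:
carry_out --gripper '[0,0,0,0,0,0,0]' --travel '[[0,0,0],[0,0,0],[0,0,0],[0,0,0],[0,0,0],[0,0,0],[0,0,0]]' --rotation '[[0,0,0],[0,0,0],[0,0,0],[0,0,0],[0,0,0],[0,0,0],[0,0,0]]'

```text
time_s: 13.38
tcp_pos: [563.7, -160.1, 186.5]
orientation: [-0.231, 0.738, 0.553, 0.31]
contact_force: [-1.3, -7.0, -2.0]
finger_gap: 0.7
grasp_force: 3.3
```

```bash
python3 -c "
from h import *
look('t5.png')
c=cam('scene','s5.png')
im=cv2.imread('pics/t5.png')[140:280,200:480]
cv2.imwrite('pics/m5.png',np.vstack([cv2.resize(im,(520,260)),cv2.resize(c['color'][180:360,120:480,::-1],(520,260))]))"
```

```text
pos [ 563.7 -160.1  186.5] j [ 0.99  0.72 -0.62  1.88 -0.51  0.88  0.56] F [-1.3 -7.  -2. ] t 13.3833
tilt 0.353 from tool 0.341
bar 1 (np.float64(-287.7), np.float64(-287.7), np.float64(-287.7), np.float64(-36.8))
tube 0 
block 812 (np.float64(-195.3), np.float64(-249.9), np.float64(-138.2), np.float64(72.2))
```

View pics/m5.png

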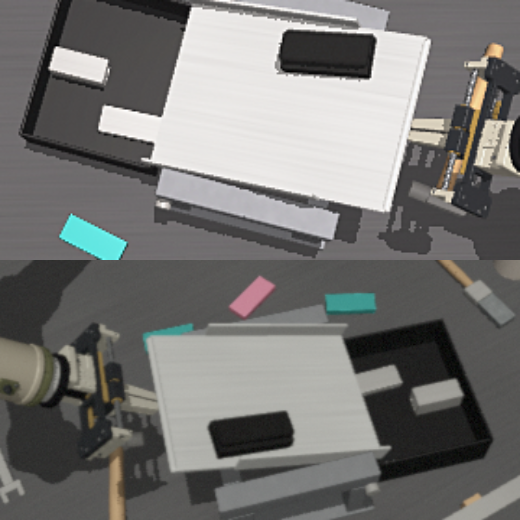

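Both offcuts are in the bin, the tube at (80,65) and the bar at (130,122) in the upper half, and the block is still in place. Before lowering I check whether the bar lies flat.

```bash
python3 -c "
from h import *
step()
for n in ['top','scene']:
    c=cam(n); A=pts(c,np.ones((480,640),bool)); d=A-hinge; a=d@u; b=d@v
    for nm,b0,b1 in [('bar',-95,-50),('tube',-22,22)]:
        for a0 in range(10,220,15):
            m=(a>a0)&(a<a0+15)&(b>b0+8)&(b<b1-8)
            if m.sum(): print(n,nm,a0,np.percentile(A[m,2],[15,50,85]).round(),end='; ')
        print()
"
```

```text
pos [ 563.7 -160.1  186.6] j [ 0.99  0.71 -0.62  1.88 -0.51  0.88  0.56] F [-1.  -7.2 -1.9] t 13.4833
top bar 10 [ 99. 103. 107.]; top bar 25 [ 9. 18. 22.]; top bar 40 [13. 19. 23.]; top bar 55 [14. 18. 22.]; top bar 70 [14. 19. 24.]; top bar 85 [14. 20. 23.]; top bar 100 [15. 20. 23.]; top bar 115 [ 2.  7. 19.]; top bar 130 [ 3.  6. 10.]; top bar 145 [2. 5. 9.]; top bar 160 [ 2.  6. 10.]; top bar 175 [3. 6. 9.]; top bar 190 [1. 5. 8.]; top bar 205 [ 5. 36. 73.]; 
top tube 10 [100. 104. 106.]; top tube 25 [3. 5. 8.]; top tube 40 [2. 6. 9.]; top tube 55 [2. 5. 8.]; top tube 70 [ 2.  6. 10.]; top tube 85 [1. 5. 8.]; top tube 100 [1. 5. 8.]; top tube 115 [ 2.  6. 22.]; top tube 130 [26. 41. 44.]; top tube 145 [38. 42. 46.]; top tube 160 [38. 42. 45.]; top tube 175 [39. 42. 44.]; top tube 190 [38. 41. 45.]; top tube 205 [39. 53. 74.]; 
scene bar 10 [ 99. 101. 103.]; scene bar 25 [18. 18. 21.]; scene bar 40 [15. 18. 21.]; scene bar 55 [15. 17. 20.]; scene bar 70 [15. 18. 20.]; scene bar 85 [15. 17. 21.]; scene bar 100 [15. 18. 20.]; scene bar 115 [3. 5. 8.]; scene bar 130 [2. 4. 6.]; scene bar 145 [1. 3. 7.]; scene bar 160 [1. 4. 5.]; scene bar 175 [0. 4. 6.]; scene bar 190 [1. 3. 6.]; scene bar 205 [ 8. 41. 71.]; 
scene tube 10 [ 98. 101. 103.]; scene tube 40 [2. 5. 8.]; scene tube 55 [3. 5. 6.]; scene tube 70 [1. 4. 5.]; scene tube 85 [2. 4. 6.]; scene tube 100 [1. 4. 6.]; scene tube 115 [ 3.  9. 41.]; scene tube 130 [36. 39. 42.]; scene tube 145 [38. 40. 42.]; scene tube 160 [37. 40. 42.]; scene tube 175 [38. 40. 42.]; scene tube 190 [38. 40. 42.]; scene tube 205 [37. 55. 72.];
```

Call:
carry_out --gripper '[0,0,0,0,0,0,0,0,0,0,0,0]' --travel '[[-0.002,0,0.001],[-0.0041,0,0.0021],[-0.0041,0,0.0021],[-0.0041,0,0.0021],[-0.0041,0,0.0021],[-0.0041,0,0.0021],[-0.0041,0,0.0021],[-0.0041,0,0.0021],[-0.0041,0,0.0021],[-0.0041,0,0.0021],[-0.0041,0,0.0021],[-0.002,0,0.001]]' --rotation '[[0,0.0075,0],[0,0.015,0],[0,0.015,0],[0,0.015,0],[0,0.015,0],[0,0.015,0],[0,0.015,0],[0,0.015,0],[0,0.015,0],[0,0.015,0],[0,0.015,0],[0,0.0075,0]]'

```text
time_s: 14.58
tcp_pos: [560.0, -171.4, 134.7]
orientation: [-0.278, 0.71, 0.531, 0.37]
contact_force: [-0.8, -0.3, -4.4]
finger_gap: 0.8
grasp_force: 2.1
```

```bash
python3 -c "
from h import *
look(); screw(-.015)"
```

```text
pos [ 560.  -171.4  134.7] j [ 1.08  0.89 -0.66  1.87 -0.55  0.89  0.69] F [-0.8 -0.3 -4.4] t 14.5833
tilt 0.176 from tool 0.173
bar 6 (np.float64(-172.9), np.float64(-280.9), np.float64(-55.2), np.float64(-79.4))
tube 0 
block 797 (np.float64(-194.4), np.float64(-249.2), np.float64(-138.4), np.float64(72.4))
new pos [ 559.8 -172.1  129.7] travel [-4.02e-03  1.00e-05  2.22e-03] rot [3.0e-05 1.5e-02 0.0e+00]
```

Call:
carry_out --gripper '[0,0,0,0,0,0,0,0,0,0,0,0]' --travel '[[-0.002,0,0.0011],[-0.004,0,0.0022],[-0.004,0,0.0022],[-0.004,0,0.0022],[-0.004,0,0.0022],[-0.004,0,0.0022],[-0.004,0,0.0022],[-0.004,0,0.0022],[-0.004,0,0.0022],[-0.004,0,0.0022],[-0.004,0,0.0022],[-0.002,0,0.0011]]' --rotation '[[0,0.0075,0],[0,0.015,0],[0,0.015,0],[0,0.015,0],[0,0.015,0],[0,0.015,0],[0,0.015,0],[0,0.015,0],[0,0.015,0],[0,0.015,0],[0,0.015,0],[0,0.0075,0]]'

```text
time_s: 15.63
tcp_pos: [560.0, -173.0, 84.7]
orientation: [-0.32, 0.677, 0.507, 0.427]
contact_force: [-2.3, -4.0, -4.4]
finger_gap: 0.5
grasp_force: 3.0
```

```bash
python3 -c "
from h import *
look(); step([560.5,-171.7,72])"
```

```text
pos [ 560.  -173.    84.7] j [ 1.13  1.07 -0.69  1.83 -0.57  0.91  0.8 ] F [-2.3 -4.  -4.4] t 15.6333
tilt 0.014 from tool 0.008
bar 4 (np.float64(-146.4), np.float64(-280.1), np.float64(-54.0), np.float64(-65.2))
tube 0 
block 770 (np.float64(-194.4), np.float64(-249.9), np.float64(-139.0), np.float64(72.9))
pos [ 560.  -173.    84.3] j [ 1.13  1.07 -0.69  1.83 -0.57  0.91  0.8 ] F [-0.2 -2.4 -5.1] t 15.6833
travel tool m [-0.0105  0.0002  0.0066]
```

Call:
carry_out --gripper '[0,0,0,0,0,0,0,0,0,0]' --travel '[[-0.0009,0,0.0004],[-0.0009,0,0.0004],[-0.0009,0,0.0004],[-0.0009,0,0.0004],[-0.0009,0,0.0004],[-0.0018,0,0.0008],[-0.0018,0,0.0008],[-0.0018,0,0.0008],[-0.0018,0,0.0008],[0,0,0]]' --rotation '[[0,0,0],[0,0,0],[0,0,0],[0,0,0],[0,0,0],[0,0,0],[0,0,0],[0,0,0],[0,0,0],[0,0,0]]'

```text
time_s: 16.52
tcp_pos: [560.0, -172.5, 73.0]
orientation: [-0.32, 0.677, 0.507, 0.427]
contact_force: [-0.1, -0.4, -0.3]
finger_gap: 0.6
grasp_force: 0.0
```

```bash
python3 -c "
from h import *
look(); step([539.5,-243,75])"
```

```text
pos [ 560.  -172.5   73. ] j [ 1.13  1.09 -0.69  1.83 -0.56  0.9   0.81] F [-0.1 -0.4 -0.3] t 16.5167
tilt -0.001 from tool 0.009
bar 10 (np.float64(-113.0), np.float64(-238.5), np.float64(3.5), np.float64(-69.2))
tube 0 
block 757 (np.float64(-194.4), np.float64(-250.0), np.float64(-139.0), np.float64(72.8))
pos [ 560.  -172.7   73.1] j [ 1.13  1.09 -0.69  1.83 -0.56  0.9   0.81] F [ 0.6 -0.7 -0. ] t 16.5667
travel tool m [-0.0298 -0.     -0.067 ]
```

Now I back out, then rise clear.

Call:
carry_out --gripper '[0,0,0,0,0,0,0,0,0,0,0,0]' --travel '[[-0.005,0,-0.0112],[-0.005,0,-0.0112],[-0.005,0,-0.0112],[-0.005,0,-0.0112],[-0.005,0,-0.0112],[-0.005,0,-0.0112],[0.009,0,-0.004],[0.018,0,-0.008],[0.018,0,-0.008],[0.018,0,-0.008],[0,0,0],[0,0,0]]' --rotation '[[0,0,0],[0,0,0],[0,0,0],[0,0,0],[0,0,0],[0,0,0],[0,0,0],[0,0,0],[0,0,0],[0,0,0],[0,0,0],[0,0,0]]'

```text
time_s: 17.57
tcp_pos: [540.1, -241.8, 145.1]
orientation: [-0.319, 0.677, 0.508, 0.427]
contact_force: [-1.0, -0.0, 0.2]
finger_gap: 0.8
grasp_force: 0.0
```

```bash
python3 -c "
from h import *
look()
c=cam('scene','s6.png')"
```

```text
pos [ 540.1 -241.8  145.1] j [ 1.2   0.99 -0.67  1.74 -0.53  1.1   0.74] F [-1.  -0.   0.2] t 17.5667
tilt -0.001 from tool 0.011
bar 8 (np.float64(-137.2), np.float64(-243.5), np.float64(-0.4), np.float64(-65.1))
tube 0 
block 765 (np.float64(-194.8), np.float64(-250.0), np.float64(-139.3), np.float64(73.0))
```

View pics/s6.png

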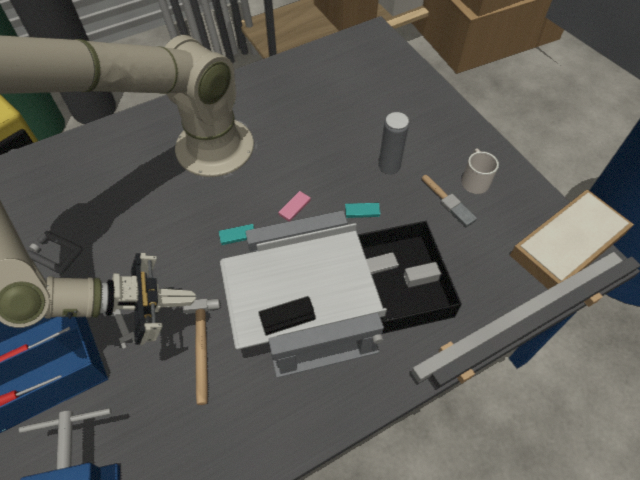

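The tray is level, the block (287,315) and hammer (201,350) are where they were, and both offcuts (383,263 and 421,273) lie in the bin. The robot is clear of everything.

```bash
python3 -c "
from h import *
print(ctrl.hand_in())"
```

```text
the job is handed in; nothing more can be done
None
```

I handed the job in: both steel offcuts lie in the scrap bin, the rubber block moved no more than about 2 mm, and the tray is level again with the arm clear of it; the judge's verdict was not shown.

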